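# Heft the reagent cartridges and load the full one

### The job

Two of the three identical sealed reagent cartridges on the bench are spent and one is still full, which only their weight in the hand can tell: lift them and feel. Stand the two spent ones upright in the grey return tray, and press the full one gently down into the analyser's bay until its latch snaps over it and holds it. Do not force the bay (a firm push of about 20 N is enough), knock no cartridge over, and leave the other things on the bench alone.

Things in the scene. Friction and masses are not known exactly. Their poses are not given: they have to be found in the camera images.
- cartridge_a: sealed opaque cartridge, white, blue collar and grip tab, standing free on the bench; origin: centre of its underside, z up. Body 46 (its x) x 34 (y) mm, flat shoulder 80 mm above the underside; lowest 12 mm taper to 41 x 29. On the shoulder the grip tab, 32 (x) x 16 (y) mm, from 80 to 111 mm up: pinch its 16 mm. One of the three is full (300 to 420 g), two are spent (70 to 120 g)
- cartridge_b: a cartridge like cartridge_a: same looks, sizes, axes and origin. Which of the three is full cannot be seen, only felt as load on the wrist; which one stands where differs every time
- cartridge_c: a cartridge like cartridge_a: same looks, sizes, axes and origin. Which of the three is full cannot be seen, only felt as load on the wrist; which one stands where differs every time
- bay: white analyser module fixed to the bench, 70 mm high, blue-framed bay open at the top. Origin under the bay's axis at bench level, z up, x towards the console (dark screen, from x = 66 mm on, 129 mm high). Housing x -40 to 110, y -75 to 75 mm. A cartridge goes in upright, its x along the bay's x, either way round
- bay_mouth (a point): centre of the bay's mouth, on the housing's top face, 70 mm above the bench. The opening is 51 (bay's x) x 38 (y) mm, 2.5 and 2 mm to spare on each side of a cartridge, with a 5 mm chamfer
- bay_carriage (a joint): sprung floor of the bay, m: 0 = up, grows as pressed down, hard stop 0.015; spring 8 N at 0, 15 N at 0.015. Floor (24 mm above the bench at 0) and latch sit on one height-adjustable insert, clamped 0 to 15 mm higher, which differs and must be felt. At about 0.012 the bolt snaps over the cartridge's shoulder; let go sooner, it springs up. Over 35 N does harm
- latch_bolt (a joint): sprung bolt on the insert, m: 0 = forward, grows as the entering cartridge pushes it back (about 0.005; 1 to 2 N). Guide block behind the mouth: bay x 34 to 68, y -12 to 12 mm, 110 mm high; steel nose out to x = 18.5 mm, 92 to 105 mm above the bench, steep above, flat below. All these heights + 0 to 15 mm, as the insert is set
- return_tray: open grey plastic tray fixed to the bench, 150 mm along its x, 140 mm along its y, walls 35 mm high and 4 mm thick, floor 4 mm above the bench; origin at the centre of its underside, z up
- cassette_s2: white test cassette, 31 x 69 x 7 mm, flat on the bench; a bystander
- dropper_3: small dropper bottle with a blue cap, 22 mm across, 62 mm high; a bystander
- cassette_30: white test cassette, 31 x 69 x 7 mm, flat on the bench; a bystander

How it is judged:
By the outcome, as a careful person would: the job done as asked, in the order asked, and still so for the second after the job is handed in, with the robot touching nothing.
It also fails if it takes over 72 s, if anything falls off the work surface, if the arm or the gripper's body presses on something with over 40 N, if the wrist force passes 120 N, or if a joint passes its speed limit or range.

### The arm

A 6-joint arm with a two-finger parallel gripper is mounted at the origin on a cart in front of the work surface, level with it; the furniture and walls round the work are solid. World frame = base frame: x ahead of the robot, y to its left, z up, the work surface at z = 0. Lengths are in m, angles in rad, forces in N, time in s.
With the tool pointing down it reaches from about 0.25 to 0.775 m from the base axis. Payload 4 kg.
Tool frame: the origin (TCP) lies at the very end of the fingers, on their centre line; the grasp point (between the pads) lies 19 mm behind it; z points along the fingers, y is the line along which they close (so a half turn about z gives the same grasp; the last joint's range is limited). The gripper opens to 94 mm and grips with 3 to 60 N. Pads are 16 mm wide; open, the fingers measure 119 mm over their backs; the gripper's body (75 mm by 177 mm) begins 78 mm behind the grasp point.
Start: joints at [-1.37, 0.087, 1.371, -0, 1.684, -0.103], TCP at [0.165, -0.525, 0.206] pointing down, gripper open.
Joint ranges: [-3.1, 3.1], [-0.76, 2.03], [0.27, 2.55], [-1.08, 4.22], [0.17, 2.65], [-2.57, 2.57]. Speed limits (rad/s): [2.79, 2.79, 3.14, 3.14, 3.14, 3.14].

### API

Orientations are given as [roll, pitch, yaw] about the fixed x, y, z axes, in that order (R = Rz(yaw) Ry(pitch) Rx(roll)).
In Python, from bench import robot gives the robot as it stands. The module is installed in compiled form; this text tells all that it offers.
- The arm moves only by the tool move_arm, never from a script. Its argument "deltas" is one flat list of numbers, 7 for each row, row after row: the turn, a rotation vector about the tool's x, y, z in rad, then the shift along the tool's x, y, z in cm, then the closure, from -1 (fully open) to 1 (shut). A call has 1 to 8 rows; each row is the pose to reach, as a shift and turn from the pose commanded when the call began, along the tool's axes at that moment; what a row does not reach only later rows make up. A row lasts 1/10 s, in which the tool goes at most 50 mm and 8.59 degrees, less where a joint would pass 70% of its speed; a pose out of reach is approached as far as the arm can. A call with a gripper value outside its range is refused whole. The fingers move at their own pace and stop on an object; the grip force is fixed at half the most. Time passes only in rows, so rows that repeat a pose let the fingers close. It gives the time, the measured TCP pose, the force, the opening and the grip force at its end, in the units of the state.
- robot.get_obs(): the state, without advancing time (a new reading comes with each control period).
- robot.snapshot(name): name is "side" or "top"; returns a dict with "image" (420x560x3 uint8, red, green, blue), "depth" (420x560 float32, m along the optical axis (not along the pixel's ray), 0 where there is no reading), "fov_y" (degrees; the focal length in pixels is half the picture's height over the tangent of half this angle, whatever the lens; pixels are square), "cx", "cy" (the principal point, pixels), "D" ([k1, k2, p1, p2, k3] as OpenCV has them; the pictures are not rectified), "origin" and "orientation" of the camera in the world. Camera axes: x right, y up, looking along -z (the intrinsics and any distortion apply to the point x, -y, -z); pixel columns grow to the right and rows downward; lengths in m; the calibration is good to about 2 mm. A picture is of the moment at which its call begins.
- robot.close_job(): hands the job in; it is judged then, once.
The state is a dict: "time": time; "joint_positions": joint angles; "qvel": joint speeds; "joint_torque": joint torques, N m; "tool_pos": TCP position; "ee_rot": TCP orientation; "wrist_force": force on the tool from outside, world axes, zero at the start; "wrist_torque": the same for the moment, N m; "width": finger opening in m; "finger_force": force on a finger pad.
Only numpy, scipy, OpenCV 4.12 (cv2) and the standard library are available. Lean on these libraries where they do the work, as an engineer would, in place of code of your own. Each camera call takes 0.05 s, during which the arm holds its last target. There are 200 camera calls.

## Working session

There is one attempt and no reset: what is moved stays moved. The work goes in short steps, Python scripts to look and compute and a tool call to move; the robot and the scene stay as the last step left them, time stands still between calls to the robot, and variables do not carry over. Pictures are saved under pics/ and viewed, at most 10 in all, crops included, and the job is handed in when it is done.

Besides the shell and the picture viewer there is one more tool, called after "Call:" as name(argument=value, ...), one argument or row to a line, values as JSON. move_arm: Moves the arm, as the interface text tells. Its arguments: {"type":"object","properties":{"deltas":{"type":"array","items":{"type":"number"}}},"required":["deltas"]}

```bash
mkdir -p pics; cat > h.py <<'E'
import numpy as np, cv2
from bench import robot
from scipy.spatial.transform import Rotation as R
def cloud(s):
    d=s["depth"];h,w=d.shape
    f=h/2/np.tan(np.radians(s["fov_y"])/2)
    K=np.array([[f,0,s["cx"]],[0,f,s["cy"]],[0,0,1]])
    u,v=np.meshgrid(np.arange(w),np.arange(h))
    p=cv2.undistortPoints(np.stack([u,v],-1).reshape(-1,1,2).astype(np.float64),K,np.array(s["D"],float)).reshape(h,w,2)
    P=np.stack([p[...,0]*d,-p[...,1]*d,-d],-1)
    o=np.array(s["orientation"],float)
    M=o if o.shape==(3,3) else R.from_euler('xyz',o).as_matrix()
    W=P@M.T+np.array(s["origin"]); W[d==0]=np.nan
    return W
def save(s,n,crop=None,k=1):
    im=s["image"][...,::-1]
    if crop: im=im[crop[0]:crop[1],crop[2]:crop[3]]
    cv2.imwrite("pics/"+n,cv2.resize(im,None,fx=k,fy=k))
E
python3 - <<'E'
from h import *
np.set_printoptions(precision=4,suppress=True)
for n in("top","side"):
    s=robot.snapshot(n);save(s,n+"0.png",k=1.4);np.savez(n+"0.npz",**s)
    print(n,s["fov_y"],s["D"],s["origin"],s["orientation"])
    W=cloud(s);print(np.nanmin(W,(0,1)),np.nanmax(W,(0,1)))
print(robot.get_obs())
E
```

```text
top 53.220826722053246 [-0.0067  0.      0.      0.      0.    ] [ 0.394  -0.0231  1.1618] [ 0.0957  0.0149 -1.5729]
[-0.3603 -1.2193 -0.8009] [1.0408 1.3431 0.654 ]
side 56.604576484480354 [-0.0645  0.      0.      0.      0.    ] [0.4125 0.9485 0.4173] [ 1.2214  0.023  -3.0753]
[-1.5249 -1.8981 -0.7932] [1.1544 0.7101 0.8671]
{'time': 0.1, 'joint_positions': array([-1.3701,  0.0879,  1.3721,  0.    ,  1.6836, -0.1031]), 'qvel': array([-0.0012, -0.0005, -0.003 , -0.0002,  0.0018, -0.0017]), 'joint_torque': array([  0.0031, -34.1254, -30.3301,   0.0722,   0.0304,  -0.0001]), 'tool_pos': array([ 0.1644, -0.5243,  0.2044]), 'ee_rot': array([-3.1396, -0.0002,  0.3038]), 'wrist_force': array([ 0.0346, -0.0663,  0.1362]), 'wrist_torque': array([-0.0004, -0.0002, -0.0171]), 'finger_force': 0.0, 'width': 0.09403973672078855}
```

View pics/top0.png

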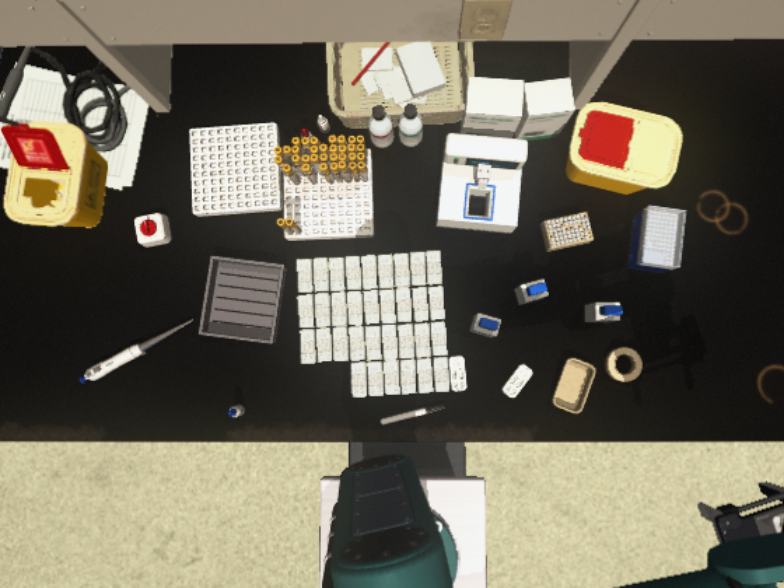

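View pics/side0.png

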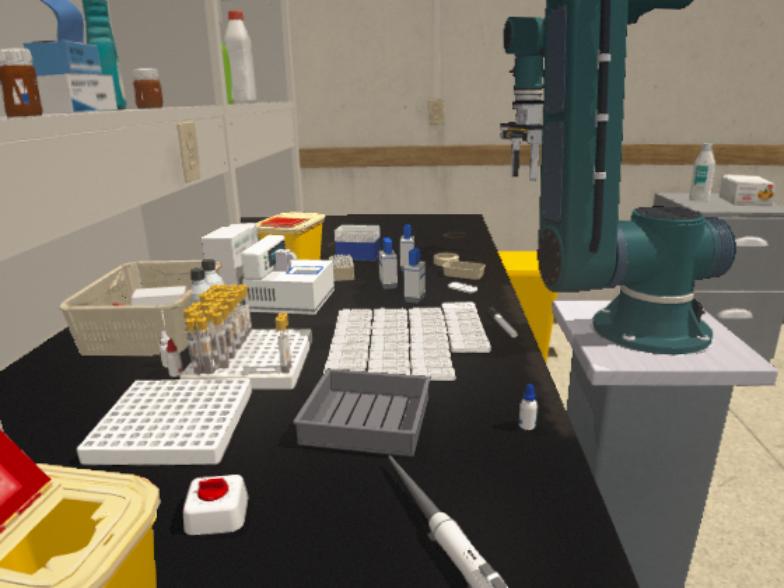

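The top view shows the cartridges at (487,325), (533,290) and (605,312), the tray at (242,299) and the bay at (480,203), all in the 1.4x picture. The side view agrees with this.

```bash
python3 - <<'E'
from h import *
np.set_printoptions(precision=4,suppress=True)
S={n:dict(np.load(n+"0.npz")) for n in("top","side")}
C={n:cloud({k:(v.item() if v.ndim==0 else v) for k,v in S[n].items()}) for n in S}
t=C["top"]
def rect(p): 
    (c,wh,a)=cv2.minAreaRect((p[:,:2]*1000).astype(np.float32)); return np.round(c,1),np.round(wh,1),round(a,1)
for nm,(u,v) in dict(P=(487,325),Q=(533,290),Rr=(605,312)).items():
    c=t[int(v/1.4),int(u/1.4)]; print(nm,c)
    for n in C:
        W=C[n]; m=(np.hypot(W[...,0]-c[0],W[...,1]-c[1])<.045)
        for lo,hi in((.103,.12),(.08,.12),(.02,.078),(.015,.12)):
            k=m&(W[...,2]>lo)&(W[...,2]<hi)
            if k.sum()>5: print(n,lo,hi,k.sum(),rect(W[k]),np.nanmedian(W[k],0))
def box(u0,u1,v0,v1): return t[int(v0/1.4):int(v1/1.4),int(u0/1.4):int(u1/1.4)].reshape(-1,3)
b=box(190,295,245,355); 
for lo,hi in((.028,.045),(.02,.045)):
  k=b[(b[:,2]>lo)&(b[:,2]<hi)]; print("tray",len(k),rect(k))
k=b[(b[:,2]<.012)&(b[:,2]>.001)];print(np.median(k,0))
b=box(430,530,130,240)
for lo,hi in((.06,.08),(.12,.14)):
  k=b[(b[:,2]>lo)&(b[:,2]<hi)]; print("bay",lo,len(k),rect(k),np.median(k,0))
r,im=S["top"]["image"],t
hsv=cv2.cvtColor(r,cv2.COLOR_RGB2HSV)
m=(hsv[...,0]>100)&(hsv[...,0]<125)&(hsv[...,1]>120)&(hsv[...,2]>90)
m2=np.zeros_like(m);m2[120:165,325:365]=1
k=t[m&m2&(t[...,2]>.05)];print("frame",len(k),rect(k),np.median(k,0),np.ptp(k,0))
# guide block
k=b[(b[:,2]>.08)&(b[:,2]<.128)];print("guide",len(k),rect(k),np.percentile(k[:,2],[5,50,95]))
s=np.zeros(1)
save(S["top"],"bay.png",(85,180,300,400),6)
E
```

```text
P [ 0.4427 -0.1516  0.1114]
top 0.103 0.12 86 (array([ 444.9, -157.3]), array([31.3, 16.6]), 77.3) [ 0.4452 -0.1569  0.1096]
top 0.08 0.12 131 (array([ 446.1, -156.9]), array([43.7, 29.5]), 71.3) [ 0.445  -0.155   0.1083]
top 0.02 0.078 85 (array([ 445.4, -157.2]), array([45.4, 34.7]), 73.7) [ 0.4366 -0.1431  0.0742]
top 0.015 0.12 279 (array([ 445.4, -157.3]), array([45.7, 34.7]), 73.7) [ 0.4428 -0.153   0.0797]
side 0.103 0.12 34 (array([ 444. , -157.7]), array([36.7, 14.7]), 72.8) [ 0.4441 -0.1485  0.1094]
side 0.08 0.12 106 (array([ 444.8, -156.6]), array([39.3, 29.1]), 74.9) [ 0.444  -0.1464  0.0963]
side 0.02 0.078 280 (array([ 437.8, -146.5]), array([54.6, 29.6]), 35.1) [ 0.4441 -0.1376  0.0493]
side 0.015 0.12 427 (array([ 444.3, -155. ]), array([49.8, 33.3]), 71.0) [ 0.4441 -0.1402  0.06  ]
Q [ 0.505  -0.2349  0.1139]
top 0.103 0.12 88 (array([ 508.7, -245.9]), array([16.9, 31.3]), 15.8) [ 0.508  -0.2454  0.1093]
top 0.08 0.12 142 (array([ 508.4, -246.3]), array([31.4, 44.9]), 13.9) [ 0.5077 -0.2432  0.1078]
top 0.02 0.078 111 (array([ 508. , -245.4]), array([33.7, 45.6]), 1
[... 1165 characters left out ...]
69.2, -359.1]), array([32. , 12.4]), 0.9) [ 0.4741 -0.3581  0.0559]
side 0.015 0.12 202 (array([ 469.6, -373.9]), array([32. , 42.1]), 1.4) [ 0.471  -0.36    0.0687]
tray 591 (array([498.2, 312.3]), array([147.3, 156.2]), 82.5)
tray 678 (array([498.2, 312.3]), array([147.3, 156.2]), 82.5)
[0.4995 0.3166 0.0034]
bay 0.06 2038 (array([ 733.6, -156. ]), array([156.6, 192.8]), 84.3) [ 0.6969 -0.1493  0.0692]
bay 0.12 976 (array([ 765.1, -155.6]), array([149.3,  44.2]), 83.9) [ 0.7635 -0.1548  0.1279]
frame 72 (array([ 679.1, -146.5]), array([54.9, 68.8]), 84.8) [ 0.674  -0.1413  0.07  ] [0.0693 0.0594 0.0116]
guide 975 (array([ 758.9, -158.3]), array([113.2, 146.6]), 21.0) [0.0871 0.1209 0.1277]
```

View pics/bay.png

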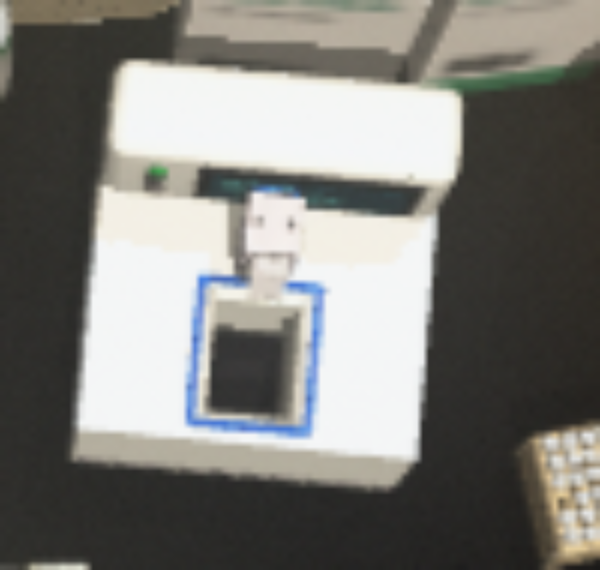

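```bash
cat >> h.py <<'E'
def go(x,y,z,yawdeg):
    o=robot.get_obs(); M=R.from_euler('xyz',o["ee_rot"])
    T=R.from_euler('xyz',[np.pi,0,np.radians(yawdeg)])
    print("t",round(o["time"],2),"turn",np.round((M.inv()*T).as_rotvec(),3),"shift cm",np.round(M.inv().apply(np.array([x,y,z])-o["tool_pos"])*100,2),"F",np.round(o["wrist_force"],2),"q",np.round(o["joint_positions"],2))
E
python3 - <<'E'
from h import *
go(.4692,-.379,.15,89)
s={k:(v.item() if v.ndim==0 else v) for k,v in np.load("top0.npz").items()};t=cloud(s)
# bay: housing top edges in bay frame
th=np.radians(-6.1);ex=np.array([np.cos(th),np.sin(th)]);ey=np.array([-ex[1],ex[0]])
o=np.array([.6776,-.1463])
p=t[85:180,300:400].reshape(-1,3);l=np.c_[(p[:,:2]-o)@ex,(p[:,:2]-o)@ey,p[:,2]]*1000
k=l[(abs(l[:,2]-70)<5)&(abs(l[:,0])<65)&(abs(l[:,1])<85)]
a=k[abs(k[:,0])<30]
for i in range(-30,60,15):
    r=k[abs(k[:,0]-i)<6]; print("x",i,"y",np.round([r[:,1].min(),r[:,1].max()],1))
for i in range(-60,61,24):
    r=k[abs(k[:,1]-i)<5]; print("y",i,"xmin",round(r[:,0].min(),1))
hsv=cv2.cvtColor(s["image"],cv2.COLOR_RGB2HSV)[85:180,300:400].reshape(-1,3)
b=(hsv[:,0]>98)&(hsv[:,0]<125)&(hsv[:,1]>90)&(abs(l[:,2]-70)<4)&(abs(l[:,0])<45)&(abs(l[:,1])<35)
f=l[b];print("frame",np.c_[f.min(0),f.max(0)])
f2=cv2.minAreaRect(f[:,:2].astype(np.float32));print(f2)
# tray
p=t[170:260,130:215].reshape(-1,3);k=p[(p[:,2]>.03)&(p[:,2]<.04)&(abs(p[:,0]-.5)<.1)&(abs(p[:,1]-.312)<.1)]
print("tray",cv2.minAreaRect((k[:,:2]*1000).astype(np.float32)))
g=l[(l[:,0]>36)&(l[:,0]<60)&(abs(l[:,1])<8)]; print("guide top",np.median(g[:,2]),len(g))
E
```

```text
t 0.1 turn [-2.00e-03 -1.00e-03 -1.25e+00] shift cm [33.43 -4.74  5.46] F [ 0.03 -0.07  0.14] q [-1.37  0.09  1.37  0.    1.68 -0.1 ]
x -30 y [-75.5  74. ]
x -15 y [-74.7  72.9]
x 0 y [-75.8  74.2]
x 15 y [-74.1  73.2]
x 30 y [-75.7  74.3]
x 45 y [-74.7  73.6]
y -60 xmin -38.5
y -36 xmin -38.9
y -12 xmin -39.0
y 12 xmin -39.1
y 36 xmin -38.1
y 60 xmin -39.9
frame [[-33.0450391   36.23846223]
 [-27.95634948  26.92452254]
 [ 66.08246797  73.98338856]]
((1.6507568359375, -0.5512561798095703), (54.86002731323242, 69.28913116455078), 89.84599304199219)
tray ((498.2035217285156, 312.3053894042969), (147.3236083984375, 156.2013397216797), 82.50874328613281)
guide top 111.90960137609119 59
```

Call:
move_arm(
  deltas=[0,0,-1.25,33.4,-4.7,3,-1,0,0,-1.25,33.4,-4.7,3,-1,0,0,-1.25,33.4,-4.7,3,-1,0,0,-1.25,33.4,-4.7,3,-1,0,0,-1.25,33.4,-4.7,3,-1,0,0,-1.25,33.4,-4.7,3,-1,0,0,-1.25,33.4,-4.7,5.4,-1,0,0,-1.25,33.4,-4.7,5.4,-1],
)

```text
time: 0.9
tool_pos: [0.4714, -0.3753, 0.1462]
ee_rot: [-3.137, -0.007, 1.516]
wrist_force: [-1.1, -0.5, -0.3]
width: 0.094
finger_force: 0.0
```

```bash
python3 -c "
from h import *
go(.4692,-.379,.084,89)"
```

```text
t 0.9 turn [-0.005 -0.007 -0.037] shift cm [-0.42 -0.17  6.21] F [-1.08 -0.49 -0.32] q [-0.77  0.23  1.33  0.    1.59 -0.71]
```

Call:
move_arm(
  deltas=[0,0,-0.05,0,0,3.5,-1,0,0,-0.05,0,0,6.6,-1,0,0,-0.05,0,0,6.6,-1,0,0,-0.05,0,0,6.6,1,0,0,-0.05,0,0,6.6,1,0,0,-0.05,0,0,6.6,1,0,0,-0.05,0,0,6.6,1,0,0,-0.05,0,0,6.6,1],
)

```text
time: 1.7
tool_pos: [0.4695, -0.3806, 0.0867]
ee_rot: [3.14, 0.001, 1.554]
wrist_force: [0.1, -0.7, -0.8]
width: 0.0577
finger_force: 0.0
```

Call:
move_arm(
  deltas=[0,0,0,-0.1,0,0.25,1,0,0,0,-0.1,0,0.25,1,0,0,0,-0.1,0,0.25,1,0,0,0,-0.1,0,0.25,1,0,0,0,-0.1,0,0.25,1,0,0,0,-0.1,0,0.25,1,0,0,0,-0.1,0,0.25,1],
)

```text
time: 2.4
tool_pos: [0.4692, -0.381, 0.0829]
ee_rot: [-3.142, 0.0, 1.554]
wrist_force: [0.3, 1.4, -0.0]
width: 0.0157
finger_force: 30.0
```

Call:
move_arm(
  deltas=[0,0,0,0,0,-1,1,0,0,0,0,0,-3,1,0,0,0,0,0,-5,1,0,0,0,0,0,-5,1,0,0,0,0,0,-5,1,0,0,0,0,0,-5,1,0,0,0,0,0,-5,1],
)

```text
time: 3.1
tool_pos: [0.4685, -0.3805, 0.1314]
ee_rot: [-3.14, -0.002, 1.554]
wrist_force: [-0.1, 0.4, -1.0]
width: 0.0158
finger_force: 30.0
```

Call:
move_arm(
  deltas=[0,0,0,0,0,-4,1,0,0,0,0,0,-8,1,0,0,0,2,0.1,-12,1,0,0,0,6,0.2,-13,1,0,0,0,10,0.3,-13,1,0,0,0,15,0.5,-13,1,0,0,0,20,0.6,-13,1,0,0,0,25,0.8,-13,1],
)

```text
time: 3.9
tool_pos: [0.4808, -0.1295, 0.2621]
ee_rot: [-3.14, -0.001, 1.553]
wrist_force: [0.2, 0.4, -0.6]
width: 0.0157
finger_force: 30.0
```

Call:
move_arm(
  deltas=[0,0,0.02,5,0.2,0,1,0,0,0.04,10,0.3,0,1,0,0,0.06,15,0.5,0,1,0,0,0.08,20,0.6,0,1,0,0,0.1,25,0.8,0,1,0,0,0.11,30,1,0,1,0,0,0.11,35,1.2,0,1,0,0,0.11,40,1.3,0,1],
)

```text
time: 4.7
tool_pos: [0.5007, 0.2701, 0.262]
ee_rot: [-3.141, 0.001, 1.444]
wrist_force: [0.4, -0.8, -0.1]
width: 0.0159
finger_force: 30.0
```

Call:
move_arm(
  deltas=[0,0,0,3,0,0,1,0,0,0,5.5,0,0,1,0,0,0,7,0,2,1,0,0,0,7,0,5,1,0,0,0,7,0,8,1,0,0,0,7,0,10,1,0,0,0,7,0,10,1,0,0,0,7,0,10,1],
)

```text
time: 5.5
tool_pos: [0.5098, 0.3374, 0.1624]
ee_rot: [-3.14, 0.001, 1.444]
wrist_force: [0.8, 0.0, 0.1]
width: 0.0156
finger_force: 30.0
```

```bash
python3 -c "
from h import *
go(.5026,.347,.0885,82.5)
print(robot.get_obs())
save(robot.snapshot('side'),'s1.png',(180,420,150,450),2.5)"
```

```text
t 5.5 turn [-0.001  0.001  0.004] shift cm [ 0.87 -0.83  7.39] F [0.81 0.05 0.06] q [ 0.49  0.24  1.29 -0.    1.62  0.62]
{'time': 5.5, 'joint_positions': array([ 4.92006021e-01,  2.36394666e-01,  1.28533521e+00, -6.98165138e-05,
        1.62144889e+00,  6.19066108e-01]), 'qvel': array([-0.00252125, -0.02432531, -0.04611204,  0.00022482, -0.00161487,
       -0.0004527 ]), 'joint_torque': array([ 3.79225030e-02, -3.91727865e+01, -2.91923904e+01,  6.95205107e-02,
        1.37041690e-02, -1.24722217e-03]), 'tool_pos': array([0.50980664, 0.3374291 , 0.16241292]), 'ee_rot': array([-3.14034135e+00,  9.77172323e-04,  1.44373337e+00]), 'wrist_force': array([0.81219919, 0.04647081, 0.06130435]), 'wrist_torque': array([-0.03346055, -0.11026798,  0.05975142]), 'finger_force': 29.998900294303894, 'width': 0.015555359705585976}
```

Call:
move_arm(
  deltas=[0,0,0,0.9,-0.8,2,1,0,0,0,0.9,-0.8,4.5,1,0,0,0,0.9,-0.8,6,1,0,0,0,0.9,-0.8,6,1,0,0,0,0.9,-0.8,6,1],
)

```text
time: 6.05
tool_pos: [0.5039, 0.3477, 0.1041]
ee_rot: [3.14, -0.001, 1.444]
wrist_force: [0.5, 0.5, -0.7]
width: 0.016
finger_force: 30.0
```

```bash
python3 -c "
from h import *
go(.5026,.347,.0885,82.5)
for i in range(6):
  robot.snapshot('top'); print(robot.get_obs()['wrist_force'].round(2))
save(robot.snapshot('side'),'s2.png',(180,420,150,450),2.5)"
```

```text
t 6.05 turn [ 0.001 -0.001  0.004] shift cm [-0.09 -0.12  1.56] F [ 0.5   0.55 -0.67] q [ 0.51  0.26  1.37 -0.    1.51  0.64]
[-0.29 -0.28 -1.65]
[ 0.04 -0.41 -0.59]
[-0.5  -0.09 -1.24]
[-0.21 -0.04 -0.53]
[ 0.32  0.07 -0.42]
[ 0.66 -0.05 -1.71]
```

View pics/s2.png

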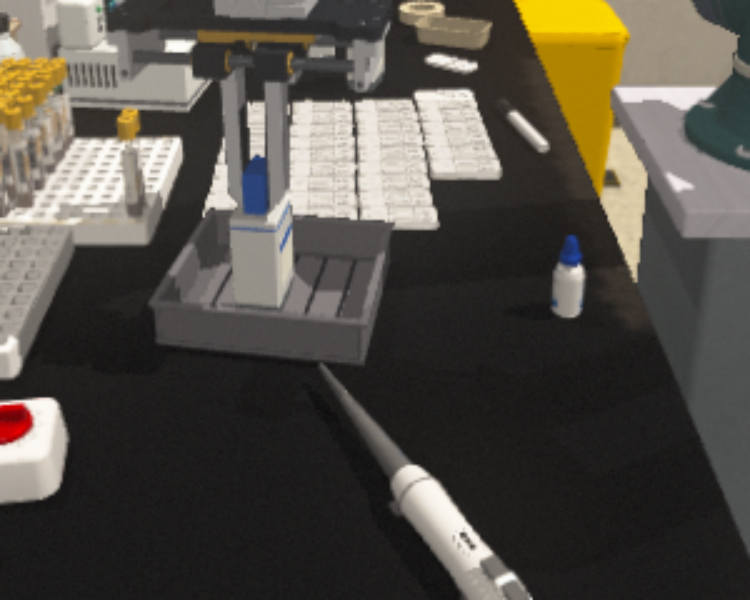

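The picture shows the cartridge at (262,250), held upright inside the tray. The mean load of about 1 N means it is spent, so I'll lower it and let go.

Call:
move_arm(
  deltas=[0,0,0,-0.1,-0.1,0.8,1,0,0,0,-0.1,-0.1,1.4,1,0,0,0,-0.1,-0.1,1.65,1,0,0,0,-0.1,-0.1,1.7,1,0,0,0,-0.1,-0.1,1.7,1,0,0,0,-0.1,-0.1,1.7,0,0,0,0,-0.1,-0.1,1.7,0,0,0,0,-0.1,-0.1,1.7,0],
)

```text
time: 7.2
tool_pos: [0.502, 0.3466, 0.0854]
ee_rot: [-3.141, 0.001, 1.444]
wrist_force: [-1.0, 1.6, 0.6]
width: 0.0365
finger_force: 0.0
```

Call:
move_arm(
  deltas=[0,0,0,0,0,0,0,0,0,0,0,0,0,-0.2,0,0,0,0,0,-2,-0.2,0,0,0,0,0,-6,-0.5,0,0,0,0,0,-8,-1,0,0,-0.11,-3,0,-8,-1,0,0,-0.25,-8,0,-8,-1,0,0,-0.39,-13,0,-8,-1],
)

```text
time: 8.0
tool_pos: [0.4855, 0.2172, 0.166]
ee_rot: [3.141, 0.0, 1.84]
wrist_force: [0.5, -1.7, 0.5]
width: 0.092
finger_force: 0.0
```

```bash
python3 -c "
from h import *
go(.4450,-.1572,.150,75)"
```

```text
t 8.0 turn [0.001 0.    0.531] shift cm [-35.01 -13.88   1.61] F [ 0.47 -1.73  0.5 ] q [ 0.31  0.06  1.48 -0.    1.6   0.04]
```

Call:
move_arm(
  deltas=[0,0,0.14,-4.6,-1.8,0,-1,0,0,0.28,-9.2,-3.7,0,-1,0,0,0.42,-13.8,-5.5,0,-1,0,0,0.53,-18.4,-7.3,0,-1,0,0,0.53,-23,-9.1,0,-1,0,0,0.53,-27.6,-11,0,-1,0,0,0.53,-32.2,-12.8,0.8,-1,0,0,0.53,-35,-13.9,1.6,-1],
)

```text
time: 8.8
tool_pos: [0.4416, -0.1592, 0.1503]
ee_rot: [3.14, 0.001, 1.3]
wrist_force: [0.8, 1.1, -0.1]
width: 0.0943
finger_force: 0.0
```

Call:
move_arm(
  deltas=[0,0,0,0,0,0,-1,0,0,0,0,0,0,-1],
)

```text
time: 9.0
tool_pos: [0.4419, -0.1561, 0.1498]
ee_rot: [-3.141, -0.001, 1.301]
wrist_force: [0.1, 0.0, -0.7]
width: 0.0943
finger_force: 0.0
```

```bash
python3 -c "
from h import *
go(.4450,-.1572,.083,75)"
```

```text
t 9.0 turn [-0.001 -0.001 -0.008] shift cm [-0.03  0.33  6.68] F [ 0.07  0.   -0.74] q [-0.46 -0.08  1.65  0.    1.57 -0.19]
```

Call:
move_arm(
  deltas=[0,0,0,0,0.3,3,-0.3,0,0,0,0,0.3,6,0,0,0,0,0,0.3,6.7,0.3,0,0,0,0,0.3,6.7,1,0,0,0,0,0.3,6.7,1,0,0,0,0,0.3,6.7,1,0,0,0,0,0.3,6.7,1,0,0,0,0,0.3,6.7,1],
)

```text
time: 9.8
tool_pos: [0.4456, -0.157, 0.084]
ee_rot: [3.14, 0.0, 1.303]
wrist_force: [-0.6, 0.4, -0.3]
width: 0.033
finger_force: 0.0
```

Call:
move_arm(
  deltas=[0,0,0,0,0,0,1,0,0,0,0,0,0,1,0,0,0,0,0,0,1,0,0,0,0,0,-1,1,0,0,0,0,0,-3,1,0,0,0,0,0,-5,1,0,0,0,0,0,-5,1,0,0,0,0,0,-5,1],
)

```text
time: 10.6
tool_pos: [0.4449, -0.1567, 0.1326]
ee_rot: [-3.141, 0.0, 1.303]
wrist_force: [-0.4, -0.2, -4.7]
width: 0.016
finger_force: 30.0
```

```bash
python3 -c "
from h import *
F=[]
for i in range(8):
  robot.snapshot('top'); F.append(robot.get_obs()['wrist_force'])
print(np.mean(F,0).round(2))
go(.4934,.277,.22,82.5);go(.445,-.157,.083,74.5)
print(robot.get_obs()['tool_pos'],robot.get_obs()['width'])"
```

```text
[ 0.13 -0.15 -3.78]
t 11.0 turn [-0.001 -0.    -0.137] shift cm [43.1  -6.8  -8.75] F [ 0.19 -0.98 -3.36] q [-0.46 -0.06  1.67 -0.    1.54 -0.19]
t 11.0 turn [-0.001 -0.     0.003] shift cm [-0.03  0.04  4.94] F [ 0.19 -0.98 -3.36] q [-0.46 -0.06  1.67 -0.    1.54 -0.19]
[ 0.44472765 -0.15661881  0.13235828] 0.015925755381137705
```

It weighs about 385 g, so this is the full one. I'll set it back where it stood and take the last spent one to the tray first, in the order asked.

Call:
move_arm(
  deltas=[0,0,0,0,0,2,1,0,0,0,0,0,4,1,0,0,0,0,0,4.7,1,0,0,0,0,0,4.95,1,0,0,0,0,0,5,1,0,0,0,0,0,5,0.3,0,0,0,0,0,5,0.2,0,0,0,0,0,5,0],
)

```text
time: 11.8
tool_pos: [0.4459, -0.1572, 0.0844]
ee_rot: [3.139, 0.001, 1.303]
wrist_force: [-0.8, 0.8, -0.9]
width: 0.0365
finger_force: 0.0
```

Call:
move_arm(
  deltas=[0,0,0,0,0,0,0,0,0,0,0,0,0,0,0,0,0,0,0,-3,0,0,0,0,0,0,-6,-1,0,0,0,0,0,-7,-1],
)

```text
time: 12.3
tool_pos: [0.4467, -0.1576, 0.1564]
ee_rot: [3.136, 0.001, 1.303]
wrist_force: [0.2, 0.1, 0.1]
width: 0.0596
finger_force: 0.0
```

```bash
python3 -c "
from h import *
go(.5085,-.2457,.150,105)"
```

```text
t 12.3 turn [ 0.006  0.003 -0.53 ] shift cm [-6.86  8.29  0.7 ] F [0.23 0.1  0.1 ] q [-0.46 -0.07  1.63 -0.    1.58 -0.19]
```

Call:
move_arm(
  deltas=[0,0,-0.14,-2.5,3,0,-0.3,0,0,-0.28,-5,6,0,-0.3,0,0,-0.42,-6.9,8.3,0,-0.3,0,0,-0.53,-6.9,8.3,0.7,-0.3,0,0,-0.53,-6.9,8.3,0.7,-0.3,0,0,-0.53,-6.9,8.3,0.7,-0.3],
)

```text
time: 12.9
tool_pos: [0.5063, -0.2449, 0.145]
ee_rot: [-3.14, -0.001, 1.83]
wrist_force: [-0.1, -0.2, -0.6]
width: 0.061
finger_force: 0.0
```

```bash
python3 -c "
from h import *
go(.5085,-.2457,.083,105)"
```

```text
t 12.9 turn [-0.001 -0.001 -0.002] shift cm [-0.15  0.2   6.2 ] F [-0.12 -0.2  -0.59] q [-0.55  0.14  1.44  0.    1.57 -0.81]
```

Call:
move_arm(
  deltas=[0,0,0,-0.1,0.2,3,-0.3,0,0,0,-0.1,0.2,5.5,0,0,0,0,-0.1,0.2,6.2,0.3,0,0,0,-0.1,0.2,6.2,1,0,0,0,-0.1,0.2,6.2,1,0,0,0,-0.1,0.2,6.2,1,0,0,0,-0.1,0.2,6.2,1,0,0,0,-0.1,0.2,6.2,1],
)

```text
time: 13.7
tool_pos: [0.5097, -0.2462, 0.0855]
ee_rot: [3.14, 0.002, 1.833]
wrist_force: [0.0, -0.5, 2.3]
width: 0.0159
finger_force: 30.0
```

Call:
move_arm(
  deltas=[0,0,0,0,0,0,1,0,0,0,0,0,-1,1,0,0,0,0,0,-3,1,0,0,0,0,0,-7,1,0,0,0,0,0,-11,1,0,0,0,0,0,-15,1,0,0,0,0,0,-17,1,0,0,0,0,0,-17,1],
)

```text
time: 14.5
tool_pos: [0.5103, -0.2465, 0.2586]
ee_rot: [3.136, 0.006, 1.833]
wrist_force: [0.5, 1.1, -1.3]
width: 0.0158
finger_force: 30.0
```

```bash
python3 -c "
from h import *
F=[]
for i in range(5):
  robot.snapshot('top'); F.append(robot.get_obs()['wrist_force'])
print(np.mean(F,0).round(2))
go(.4934,.277,.25,82.5);
print(robot.get_obs()['tool_pos'],robot.get_obs()['width'])"
```

```text
[-0.1   0.37 -1.4 ]
t 14.75 turn [-0.004 -0.003  0.393] shift cm [50.82 12.11  0.26] F [-0.12  1.17 -1.13] q [-0.55  0.12  1.25 -0.    1.78 -0.81]
[ 0.50807423 -0.24521141  0.25119763] 0.01569787792648553
```

Call:
move_arm(
  deltas=[0,0,0.06,4.6,1.1,0,1,0,0,0.12,9.2,2.2,0,1,0,0,0.18,13.8,3.3,0,1,0,0,0.24,18.4,4.4,0,1,0,0,0.3,23,5.5,0,1,0,0,0.36,27.6,6.6,0,1,0,0,0.39,32.2,7.7,0,1,0,0,0.39,36.8,8.8,0,1],
)

```text
time: 15.55
tool_pos: [0.4975, 0.1342, 0.2521]
ee_rot: [-3.139, 0.001, 1.442]
wrist_force: [0.0, 0.6, -1.0]
width: 0.016
finger_force: 30.0
```

```bash
python3 -c "
from h import *
go(.4934,.277,.15,82.5)"
```

```text
t 15.55 turn [-0.003  0.001  0.002] shift cm [14.12 -2.21 10.2 ] F [ 0.02  0.56 -1.04] q [ 0.15  0.01  1.36 -0.    1.77  0.28]
```

Call:
move_arm(
  deltas=[0,0,0,4.6,-0.7,0,1,0,0,0,9.2,-1.5,0,1,0,0,0,12.5,-2.2,1,1,0,0,0,14.1,-2.2,5,1,0,0,0,14.1,-2.2,9,1,0,0,0,14.1,-2.2,13,1,0,0,0,14.1,-2.2,14,1,0,0,0,14.1,-2.2,14,1],
)

```text
time: 16.35
tool_pos: [0.4929, 0.2742, 0.1107]
ee_rot: [-3.136, 0.004, 1.443]
wrist_force: [-0.2, 1.0, -1.6]
width: 0.0155
finger_force: 30.0
```

```bash
python3 -c "
from h import *
robot.snapshot('top');robot.snapshot('top')
go(.4934,.277,.0875,82.5)
save(robot.snapshot('side'),'s3.png',(180,420,150,450),2.5)"
```

```text
t 16.45 turn [ 0.002 -0.001  0.003] shift cm [ 0.13 -0.26  2.8 ] F [ 0.39 -1.3  -0.54] q [ 0.41  0.16  1.47 -0.    1.51  0.54]
```

View pics/s3.png

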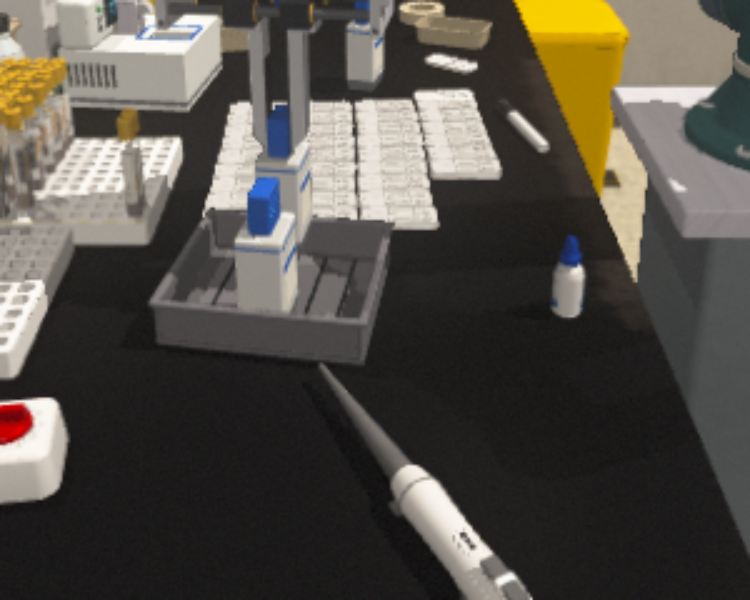

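The first spent cartridge stands at (265,260) and the second is held clear behind it at (285,190). Lowering the second one now.

Call:
move_arm(
  deltas=[0,0,0,0.1,-0.2,1,1,0,0,0,0.1,-0.2,2,1,0,0,0,0.1,-0.2,2.5,1,0,0,0,0.1,-0.2,2.65,1,0,0,0,0.1,-0.2,2.7,1,0,0,0,0.1,-0.2,2.7,1,0,0,0,0.1,-0.2,2.7,0.2,0,0,0,0.1,-0.2,2.7,0],
)

```text
time: 17.3
tool_pos: [0.4931, 0.2764, 0.0869]
ee_rot: [3.141, -0.0, 1.443]
wrist_force: [-0.1, -0.0, 0.1]
width: 0.0287
finger_force: 0.0
```

Call:
move_arm(
  deltas=[0,0,0,0,0,0,0,0,0,0,0,0,0,0,0,0,0,0,0,-2,0,0,0,0,0,0,-6,-0.3,0,0,0,-3,0,-8,-0.3,0,0,0.05,-8,0,-8,-0.3,0,0,0.1,-13,0,-8,-0.3,0,0,0.14,-18,0,-8,-0.3],
)

```text
time: 18.1
tool_pos: [0.4696, 0.0964, 0.167]
ee_rot: [3.141, 0.0, 1.302]
wrist_force: [0.9, 0.1, 0.5]
width: 0.0607
finger_force: 0.0
```

```bash
python3 -c "
from h import *
go(.4450,-.1568,.150,74.7)"
```

```text
t 18.1 turn [ 0.001  0.    -0.002] shift cm [-25.07   4.35   1.71] F [0.9 0.1 0.5] q [ 0.08 -0.06  1.6  -0.    1.61  0.35]
```

Call:
move_arm(
  deltas=[0,0,0,-5,0.9,0,-0.3,0,0,0,-9.8,1.7,0,-0.3,0,0,0,-14.6,2.5,0,-0.3,0,0,0,-19.4,3.4,0,-0.3,0,0,0,-23.5,4.1,0.8,-0.3,0,0,0,-25.1,4.3,1.7,-0.3,0,0,0,-25.1,4.3,1.7,-0.3,0,0,0,-25.1,4.3,1.7,-0.3],
)

```text
time: 18.9
tool_pos: [0.4449, -0.1552, 0.1497]
ee_rot: [-3.141, -0.001, 1.302]
wrist_force: [0.3, 0.3, -0.0]
width: 0.061
finger_force: 0.0
```

```bash
python3 - <<'E'
from h import *
go(.4450,-.1568,.083,74.7)
s=robot.snapshot('top');W=cloud(s)
k=W[(np.hypot(W[...,0]-.498,W[...,1]-.312)<.07)&(W[...,2]>.1)]
for sg in(k[k[:,1]>.312],k[k[:,1]<.312]): print(cv2.minAreaRect((sg[:,:2]*1000).astype(np.float32)),np.median(sg[:,2]))
E
```

```text
t 18.9 turn [-0.001 -0.001 -0.002] shift cm [-0.16  0.06  6.67] F [ 0.29  0.31 -0.01] q [-0.46 -0.07  1.64  0.    1.57 -0.19]
((502.2172546386719, 347.30609130859375), (33.61625671386719, 16.986177444458008), 82.54664611816406) 0.11384835116116987
((493.2607421875, 276.21905517578125), (32.46359634399414, 16.901233673095703), 83.15279388427734) 0.1140077514350406
```

Both spent cartridges stand upright in the tray, 71 mm apart. Now the full one.

Call:
move_arm(
  deltas=[0,0,0,-0.1,0,3,-0.3,0,0,0,-0.1,0,6,0,0,0,0,-0.1,0,6.7,0.3,0,0,0,-0.1,0,6.7,1,0,0,0,-0.1,0,6.7,1,0,0,0,-0.1,0,6.7,1,0,0,0,-0.1,0,6.7,1,0,0,0,-0.1,0,6.7,1],
)

```text
time: 19.75
tool_pos: [0.4456, -0.1569, 0.0845]
ee_rot: [3.139, 0.0, 1.303]
wrist_force: [-0.4, -0.5, 3.0]
width: 0.0155
finger_force: 30.0
```

```bash
python3 - <<'E'
from h import *
robot.snapshot('top');robot.snapshot('top')
o=robot.get_obs();print(o['tool_pos'],o['width'],o['wrist_force'])
E
```

```text
[ 0.44565717 -0.15688973  0.08450962] 0.015615125080698837 [0.34652622 1.57059793 5.74206988]
```

Call:
move_arm(
  deltas=[0,0,0,0,0,0,1,0,0,0,0,0,-1,1,0,0,0,0,0,-3,1,0,0,0,0,0,-7,1,0,0,0,0,0,-10,1,0,0,0,0,0,-13,1,0,0,0,0,0,-13,1,0,0,0,0,0,-13,1],
)

```text
time: 20.65
tool_pos: [0.4444, -0.1564, 0.2119]
ee_rot: [-3.14, -0.0, 1.303]
wrist_force: [0.5, 0.3, -4.6]
width: 0.0158
finger_force: 30.0
```

```bash
python3 - <<'E'
from h import *
go(.6786,-.1471,.215,-6.1)
s=robot.snapshot('top');W=cloud(s)
o=robot.get_obs();p=o['tool_pos'];print(p)
k=W[(np.hypot(W[...,0]-p[0],W[...,1]-p[1])<.04)&(W[...,2]>p[2]-.083)&(W[...,2]<p[2]+.0)]
print(len(k),len(k) and cv2.minAreaRect((k[:,:2]*1000).astype(np.float32)))
E
```

```text
t 20.65 turn [-1.000e-03  1.000e-03  1.409e+00] shift cm [ 7.11 22.34 -0.33] F [ 0.54  0.28 -4.58] q [-0.46 -0.09  1.54 -0.    1.7  -0.19]
[ 0.44367755 -0.15607451  0.21058822]
0 0
```

Call:
move_arm(
  deltas=[0,0,0.14,0.8,2.8,-0.5,1,0,0,0.28,1.6,5.6,-1,1,0,0,0.42,2.6,8.4,-1,1,0,0,0.56,3.5,11.2,-1,1,0,0,0.7,4.5,14,-1,1,0,0,0.84,5.4,17,-1,1,0,0,0.98,6.3,20,-1,1,0,0,1.12,7.1,22.3,-1,1],
)

```text
time: 21.5
tool_pos: [0.6789, -0.1467, 0.218]
ee_rot: [-3.138, 0.006, 0.177]
wrist_force: [0.1, 0.1, -3.6]
width: 0.0156
finger_force: 30.0
```

Call:
move_arm(
  deltas=[0,0,0.14,0,0,0,1,0,0,0.29,0,0,0,1,0,0,0.29,0,0,0,1,0,0,0.29,0,0,0,1],
)

```text
time: 21.9
tool_pos: [0.6778, -0.1469, 0.2201]
ee_rot: [-3.141, 0.005, -0.104]
wrist_force: [0.1, -0.0, -4.3]
width: 0.0163
finger_force: 30.0
```

```bash
python3 - <<'E'
from h import *
robot.snapshot('top');
go(.6786,-.1471,.17,-6.1)
s=robot.snapshot('side');W=cloud(s);save(s,'s4.png',(120,260,120,320),4)
p=robot.get_obs()['tool_pos']
k=W[(np.hypot(W[...,0]-p[0],W[...,1]-p[1])<.04)&(W[...,2]>p[2]-.075)&(W[...,2]<p[2]-.01)]
print(p,len(k),np.c_[k.min(0),k.max(0)],cv2.minAreaRect((k[:,:2]*1000).astype(np.float32)))
# bottom edge height
m=W[(np.hypot(W[...,0]-p[0],W[...,1]-p[1]-.015)<.015)];print(np.sort(m[(m[:,2]>.1)][:,2])[:5])
# bay housing near side edge (y=+75) from side camera
th=np.radians(-6.1);ex=np.array([np.cos(th),np.sin(th)]);ey=np.array([-ex[1],ex[0]])
q=W.reshape(-1,3);l=np.c_[(q[:,:2]-[.6786,-.1471])@ex,(q[:,:2]-[.6786,-.1471])@ey,q[:,2]]*1000
f=l[(l[:,2]>15)&(l[:,2]<60)&(abs(l[:,0]-30)<60)&(abs(l[:,1]-75)<12)];print("side face y",np.median(f[:,1]),"xmin",np.percentile(f[:,0],1))
f=l[(abs(l[:,2]-70)<4)&(abs(l[:,0])<80)&(abs(l[:,1])<70)];print('top z',np.median(f[:,2]))
f=l[(abs(l[:,0]-50)<15)&(abs(l[:,1])<10)&(l[:,2]>95)];print('guide z',np.percentile(f[:,2],[50,90,98]) if len(f) else 0)
c=l[(l[:,2]>105)&(l[:,2]<160)&(abs(l[:,0])<30)&(abs(l[:,1]-17)<8)];print("cart side face y",np.median(c[:,1]),c[:,0].min(),c[:,0].max(),len(c))
E
```

```text
t 21.95 turn [-0.001  0.003  0.002] shift cm [0.09 0.01 5.09] F [ 0.28  0.18 -3.38] q [-0.3   0.42  0.94 -0.    1.79  1.38]
[ 0.67803779 -0.14702504  0.22160286] 423 [[ 0.6529715   0.70312445]
 [-0.16162148 -0.12367115]
 [ 0.14661863  0.21141894]] ((672.6195678710938, -134.59292602539062), (56.120182037353516, 32.3914794921875), 26.545063018798828)
[0.13658104 0.13666474 0.13729277 0.13760067 0.1377041 ]
side face y 74.32281534511071 xmin -29.109839668832453
top z 69.89966643199801
guide z [110.99214961 113.1311535  116.19299766]
cart side face y 16.20510925378607 -24.18074953255518 29.387763698091867 122
```

View pics/s4.png

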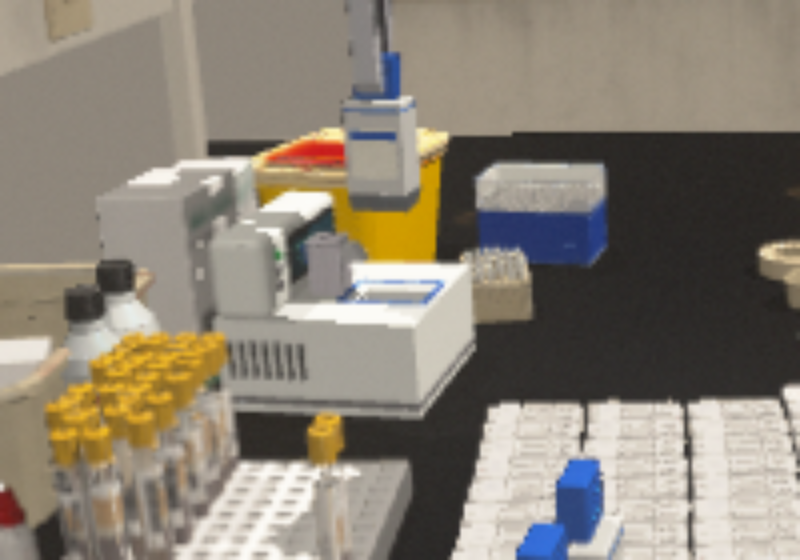

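The cartridge hangs upright at (380,150), above the mouth at (400,290), and it lines up within about 1 mm. Descending in stages now.

Call:
move_arm(
  deltas=[0,0,0,0.15,0,1,1,0,0,0,0.15,0,2,1,0,0,0,0.15,0,3,1,0,0,0,0.15,0,4,1,0,0,0,0.15,0,5,1,0,0,0,0.15,0,5.8,1,0,0,0,0.15,0,6.2,1,0,0,0,0.15,0,6.2,1],
)

```text
time: 22.8
tool_pos: [0.6793, -0.1471, 0.1594]
ee_rot: [-3.141, 0.003, -0.107]
wrist_force: [-1.3, 0.2, -5.3]
width: 0.0157
finger_force: 30.0
```

```bash
python3 - <<'E'
from h import *
F=[]
for i in range(4): robot.snapshot('top');F.append(robot.get_obs()['wrist_force'])
print(np.mean(F,0).round(2));go(.6792,-.1471,.12,-6.1);print(robot.get_obs()['tool_pos'],robot.get_obs()['wrist_torque'])
E
```

```text
[-1.89 -0.24 -4.6 ]
t 23.0 turn [ 0.    -0.    -0.001] shift cm [-0.09 -0.01  4.12] F [-2.16 -0.45 -4.39] q [-0.29  0.43  1.04 -0.    1.67  1.38]
[ 0.68008979 -0.14727852  0.16115811] [ 0.06904887  0.48401857 -0.02525316]
```

Call:
move_arm(
  deltas=[0,0,0,-0.05,0,0.6,1,0,0,0,-0.05,0,1.2,1,0,0,0,-0.05,0,1.8,1,0,0,0,-0.05,0,2.4,1,0,0,0,-0.05,0,3,1,0,0,0,-0.05,0,3,1],
)

```text
time: 23.6
tool_pos: [0.6788, -0.147, 0.1291]
ee_rot: [-3.141, 0.003, -0.107]
wrist_force: [-2.2, 0.1, -4.6]
width: 0.0161
finger_force: 30.0
```

```bash
python3 - <<'E'
from h import *
F=[];P=[]
for i in range(4): robot.snapshot('top');o=robot.get_obs();F.append(o['wrist_force']);P.append(o['tool_pos'])
print(np.mean(F,0).round(2),np.mean(P,0).round(4),o['ee_rot'],o['wrist_torque'],o['width'])
E
```

```text
[-1.7   0.23 -4.42] [ 0.6793 -0.1471  0.1303] [-3.14156074e+00  2.14621678e-04 -1.07259172e-01] [ 0.07188336  0.39180507 -0.00617464] 0.015590619374621527
```

Call:
move_arm(
  deltas=[0,0,0,0,0,0.4,1,0,0,0,0,0,0.8,1,0,0,0,0,0,1.1,1,0,0,0,0,0,1.1,1,0,0,0,0,0,1.1,1],
)

```text
time: 24.3
tool_pos: [0.6793, -0.1472, 0.1194]
ee_rot: [-3.141, 0.001, -0.107]
wrist_force: [-1.3, 0.4, -5.2]
width: 0.0158
finger_force: 30.0
```

Call:
move_arm(
  deltas=[0,0,0,0,0,0.3,1,0,0,0,0,0,0.6,1,0,0,0,0,0,0.7,1,0,0,0,0,0,0.7,1],
)

```text
time: 24.7
tool_pos: [0.6794, -0.1472, 0.1125]
ee_rot: [-3.142, 0.001, -0.107]
wrist_force: [-1.6, 0.5, -4.1]
width: 0.0157
finger_force: 30.0
```

```bash
cat > m.py <<'E'
from h import *
F=[];P=[]
for i in range(4): robot.snapshot('top');o=robot.get_obs();F.append(o['wrist_force']);P.append(o['tool_pos'])
print(np.mean(F,0).round(2),np.mean(P,0).round(4),o['ee_rot'].round(3),o['width'])
E
python3 m.py
```

```text
[-2.12  0.33 -4.58] [ 0.6794 -0.1472  0.1126] [-3.142e+00  1.000e-03 -1.070e-01] 0.015701650567378198
```

Call:
move_arm(
  deltas=[0,0,0,0,0,0.2,1,0,0,0,0,0,0.4,1,0,0,0,0,0,0.5,1,0,0,0,0,0,0.5,1],
)

```text
time: 25.3
tool_pos: [0.6801, -0.1474, 0.1102]
ee_rot: [3.141, -0.003, -0.107]
wrist_force: [-3.0, 1.0, 5.0]
width: 0.0156
finger_force: 30.0
```

```bash
python3 m.py
```

```text
[-2.81  0.67  5.57] [ 0.6801 -0.1473  0.1099] [ 3.141e+00 -2.000e-03 -1.070e-01] 0.01586944542679306
```

Touched the floor at a TCP height of about 0.110, so the insert is set about 3 mm high. Pressing on.

Call:
move_arm(
  deltas=[0,0,0,-0.05,0,0.2,1,0,0,0,-0.05,0,0.4,1,0,0,0,-0.05,0,0.6,1,0,0,0,-0.05,0,0.8,1,0,0,0,-0.05,0,0.8,1],
)

```text
time: 26.0
tool_pos: [0.6801, -0.1473, 0.1027]
ee_rot: [3.141, -0.004, -0.107]
wrist_force: [-2.8, 1.1, 7.3]
width: 0.0156
finger_force: 30.0
```

```bash
python3 m.py
```

```text
[-2.44  1.02  7.31] [ 0.6801 -0.1473  0.1026] [ 3.141 -0.004 -0.107] 0.015515115045177663
```

Call:
move_arm(
  deltas=[0,0,0,0,0,0.2,1,0,0,0,0,0,0.35,1,0,0,0,0,0,0.5,1,0,0,0,0,0,0.5,1,0,0,0,0,0,0.5,1],
)

```text
time: 26.7
tool_pos: [0.681, -0.1475, 0.0988]
ee_rot: [3.141, -0.007, -0.107]
wrist_force: [-1.4, 1.5, 8.4]
width: 0.0157
finger_force: 30.0
```

```bash
python3 m.py
```

```text
[-1.68  0.75  8.76] [ 0.681  -0.1475  0.0988] [ 3.141 -0.007 -0.107] 0.01606081035817681
```

Call:
move_arm(
  deltas=[0,0,0,-0.05,0,0.1,1,0,0,0,-0.05,0,0.2,1,0,0,0,-0.05,0,0.2,1,0,0,0,-0.05,0,0.2,1],
)

```text
time: 27.3
tool_pos: [0.6809, -0.1475, 0.0974]
ee_rot: [3.141, -0.008, -0.107]
wrist_force: [-2.1, 0.5, 10.6]
width: 0.0157
finger_force: 30.0
```

```bash
python3 m.py
```

```text
[-1.76  1.15 10.18] [ 0.6809 -0.1475  0.0974] [ 3.141 -0.008 -0.107] 0.01562759615518202
```

Call:
move_arm(
  deltas=[0,0,0,0,0,0.1,1,0,0,0,0,0,0.15,1,0,0,0,0,0,0.15,1,0,0,0,0,0,0.15,1],
)

```text
time: 27.9
tool_pos: [0.6809, -0.1475, 0.0961]
ee_rot: [3.141, -0.008, -0.107]
wrist_force: [-2.2, 1.5, 10.2]
width: 0.0158
finger_force: 30.0
```

```bash
python3 m.py
```

```text
[-1.75  0.83 10.66] [ 0.6809 -0.1475  0.0961] [ 3.141 -0.008 -0.107] 0.015453700221003175
```

Call:
move_arm(
  deltas=[0,0,0,0,0,-0.2,1,0,0,0,0,0,-0.4,1,0,0,0,0,0,-0.4,1,0,0,0,0,0,-0.4,1],
)

```text
time: 28.5
tool_pos: [0.6808, -0.1475, 0.0988]
ee_rot: [3.141, -0.007, -0.107]
wrist_force: [-1.0, 1.3, 8.9]
width: 0.0159
finger_force: 30.0
```

```bash
python3 m.py
```

```text
[-0.35  0.8   8.53] [ 0.6808 -0.1475  0.0988] [ 3.141 -0.007 -0.107] 0.015946871616087207
```

Call:
move_arm(
  deltas=[0,0,0,0,0,-0.2,1,0,0,0,0,0,-0.3,1,0,0,0,0,0,-0.3,1,0,0,0,0,0,-0.3,1],
)

```text
time: 29.1
tool_pos: [0.6805, -0.1475, 0.0989]
ee_rot: [3.141, -0.005, -0.107]
wrist_force: [5.5, -1.8, 1.2]
width: 0.0158
finger_force: 30.0
```

```bash
python3 m.py
```

```text
[ 5.54 -0.58  1.18] [ 0.6805 -0.1474  0.0989] [ 3.141 -0.005 -0.107] 0.016177254725179124
```

It stays down and the upward force has dropped, so the latch is holding. Releasing and retreating.

Call:
move_arm(
  deltas=[0,0,0,0,0,0,0.2,0,0,0,0,0,0,0,0,0,0,0,0,0,0,0,0,0,0,0,0,0,0,0,0,0,0,-2,0,0,0,0,0,0,-5,0,0,0,0,-2,0,-9,0,0,0,0,-6,0,-12,0],
)

```text
time: 30.1
tool_pos: [0.6196, -0.1409, 0.2194]
ee_rot: [3.141, -0.001, -0.107]
wrist_force: [0.1, -0.2, 1.0]
width: 0.0472
finger_force: 0.0
```

Call:
move_arm(
  deltas=[0,0,0,-5,0,0,0,0,0,0,-10,0,0,0,0,0,0,-15,0,0,0,0,0,0,-20,0,0,0,0,0,0,-25,0,0,0,0,0,0,-25,0,0,0,0,0,0,-25,0,0,0],
)

```text
time: 30.8
tool_pos: [0.3698, -0.1139, 0.219]
ee_rot: [3.141, -0.002, -0.108]
wrist_force: [0.0, -0.2, 1.3]
width: 0.0469
finger_force: 0.0
```

```bash
python3 - <<'E'
from h import *
print(robot.get_obs()['time'],robot.get_obs()['tool_pos'])
s=robot.snapshot('top');save(s,"end.png",k=1.4);W=cloud(s)
k=W[(np.hypot(W[...,0]-.679,W[...,1]+.147)<.016)];print(np.percentile(k[:,2],[50,80,95]))
s=robot.snapshot('side');save(s,'s5.png',(120,260,120,320),4)
E
```

```text
30.8 [ 0.36984416 -0.11386184  0.21902221]
[0.12236408 0.12500956 0.12689201]
```

View pics/s5.png

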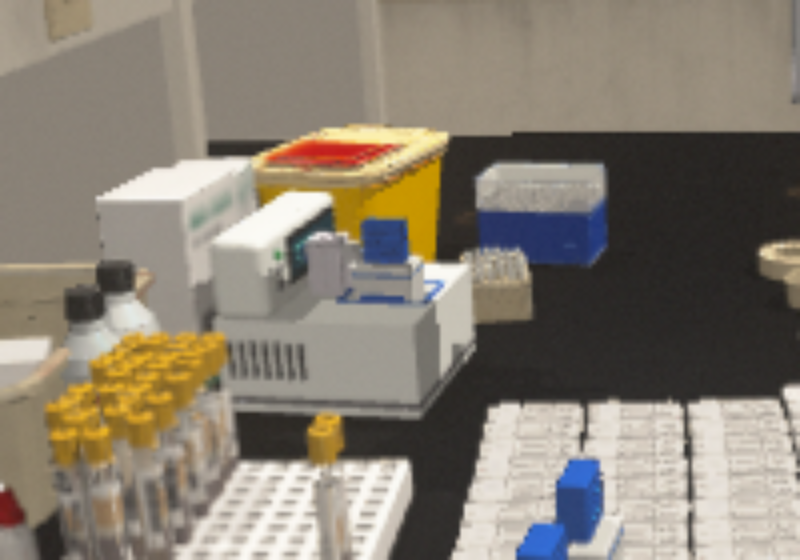

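The cartridge sits in the bay at (390,265). Its top is at about 125 mm; unlatched it would stand near 138 mm. So the latch is holding it, and the gripper is clear.

```bash
python3 -c "
from bench import robot
print(robot.close_job())"
```

```text
the job is handed in; nothing more can be done
None
```

The two spent cartridges stand upright in the return tray, the full one (about 385 g) is latched in the bay, and the job was handed in at about 31 s of the 72 s allowed.

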